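# Load the vial carrier onto the shaker dock and hold it down

## Task

Load the blue vial carrier into the grey shaker dock: take it by its black handle and slide it nose first along the channel, under the steel hold-down bar, until the hole in its underside drops over the brass locating pin, then press it down against the sprung deck as far as it goes. Finish while still holding it pressed down, without letting go, and leave the other glassware and the tube rack standing where they are.

Things in the scene. Friction and masses are not known exactly. Their poses are not given: they have to be found in the camera images.
- carrier_handle (a point): Centre of the black upright handle (40 mm along x, 24 mm across y, 45 mm tall) of the blue vial carrier, loose, about 0.35 kg, flat on the bench at either side at first. x points to the carrier's nose, z up. The slab's top lies 22.5 mm and its flat underside 42.5 mm below this point. Three vials, 20 mm wide and 30 mm tall, are fixed on the tail, 57 mm behind the handle.
- carrier_socket (a point): Centre of the mouth of the blind round locating hole in the carrier's underside, straight below the handle: 15 mm diameter, 16 mm deep, chamfered, not visible from above. Same axes as the handle. The slab is 20 mm thick, reaches 95 mm forward (nose, 70 mm wide from 52 mm onward) and 72 mm backward (90 mm wide).
- carrier_nose (a point): Middle of the carrier's nose end face, half-way up its thickness (95 mm ahead of the hole, 10 mm above the underside).
- dock_pin (a point): Where the axis of the dock's brass locating pin meets the top of the unpressed deck, 56 mm above the bench. Pin fixed, upright, 12 mm diameter; its conical tip (6 mm wide on top) ends 9 mm above the unpressed deck. x runs along the channel in loading direction (towards the bar), z up. The carrier enters from the side away from the bar, its underside above the pin's tip.
- dock_bar (a point): Centre of the underside of the steel hold-down bar across the channel, 70 mm beyond the pin and 42 mm above the unpressed deck. The bar is 16 mm along the channel, 142 mm across, 12 mm tall; the carrier's nose passes below it and ends 25 mm beyond its centre.
- deck (a joint): Sprung black deck of the dock, 150 x 94 mm: how far it is pressed down, 0 (up) to 0.004 m (at its stop). It starts to move at 10 N and is fully down at 15 N, the carrier's own weight (about 3.5 N) included.
- dock: The grey shaker dock, 235 mm along x, 150 mm across y, fixed to the bench. Origin on the bench right below the pin; x axis as for the pin. Its base is 46 mm tall. The channel lies between two aluminium rails whose inner faces are 49 mm either side of the axis (the carrier is 45 mm each side), from 72 mm before the pin to 62 mm beyond it, flared outward before that, tops 22 mm above the unpressed deck.
- amber_bottle: Bystander, leave alone: small amber glass bottle with white cap, 60 mm diameter, 115 mm tall, between and beyond the work places. Origin at the centre of its underside.
- amber_tall: Bystander, leave alone: amber glass bottle with black cap, 66 mm diameter, 150 mm tall, far row. Origin at the centre of its underside.
- reagent_bottle: Bystander, leave alone: clear bottle with blue cap, 76 mm diameter, 130 mm tall, far row. Origin at the centre of its underside.
- sample_jar: Bystander, leave alone: clear jar with blue lid, 68 mm diameter, 85 mm tall, on the left. Origin at the centre of its underside.
- petri_dish: Bystander, leave alone: flat clear closed dish, 64 mm diameter, 18 mm tall, nearest the robot in the middle. Origin at the centre of its underside.
- beaker: Bystander, leave alone: glass beaker, 70 mm diameter, 90 mm tall, on the right. Origin at the centre of its underside.
- tube_rack: Bystander, leave alone: dark wire tube rack with blue-capped tubes, 75 x 150 mm, 105 mm tall, on the left. Origin at the centre of its underside.

How it is judged (in metres and radians):
On the way, in this order (a step that is already met when the one before it is completed fails the run):
1. the carrier's nose is under the bar, between the rails, while the carrier still rides above the deck (x of carrier_nose in the frame of dock_pin above 0.068 m and z of carrier_nose in the frame of dock_pin below 0.042 m and y of carrier_nose in the frame of dock_pin between -0.02 and 0.02 m and z of carrier_socket in the frame of dock_pin above 0.004 m).
2. the carrier has dropped over the pin (horizontal distance between carrier_socket and dock_pin below 0.004 m and z of carrier_socket in the frame of dock_pin below 0.003 m and angle between carrier_socket's own z axis and vertical below 0.06 rad).
At the end, for the whole second after the job is handed in: The carrier sits flat (within 0.05 rad) on the pin (hole within 3 mm of the pin's axis, pointing along the channel within 0.1 rad, nose beyond the bar's near edge), the deck is pressed at least 3 mm of its 4 mm, and the gripper's fingers still hold or press the carrier with more than 3 N (horizontal distance between carrier_socket and dock_pin below 0.003 m and z of carrier_socket in the frame of dock_pin below -0.002 m and angle between carrier_socket's own z axis and vertical below 0.05 rad and x of carrier_nose in the frame of dock_pin above 0.088 m and angle between the x axis of carrier_socket and the x axis of dock_pin, either way round below 0.1 rad and value of joint deck above 0.003 m and contact force between the fingers and carrier above 3 N); the arm keeps its last pose, push and grip.
It fails at once if a bystander is pushed more than 30 mm or tipped over (distance of any of amber_bottle, amber_tall, reagent_bottle, sample_jar, petri_dish, beaker, tube_rack from where it was at the start of the episode above 0.03 m or angle between any of amber_bottle, amber_tall, reagent_bottle, sample_jar, petri_dish, beaker, tube_rack's own z axis and vertical above 0.5 rad).
It also fails if it takes over 48 s, if anything falls off the work surface, if the arm or the gripper's body presses on something with over 40 N, if the wrist force passes 120 N, or if a joint passes its speed limit or range.

## Robot

A 6-joint arm with a two-finger parallel gripper is mounted at the origin on the work surface. World frame = base frame: x ahead of the robot, y to its left, z up, the work surface at z = 0. Lengths are in m, angles in degrees, forces in N, time in s.
With the tool pointing down it reaches from about 0.4 to 0.825 m from the base axis. Payload 7 kg.
Tool frame: the origin (TCP) lies on the centre line of the jaws, within the pads' length; the fingertips stand 22 mm ahead of it and the grasp point (between the pads) lies 3 mm ahead of it; z points along the fingers, y is the line along which they close (so a half turn about z gives the same grasp; the last joint's range is limited). The gripper opens to 88 mm and grips with 3 to 60 N. Pads are 19 mm wide; open, the fingers measure 130 mm over their backs; the gripper's body (78 mm by 193 mm) begins 47 mm behind the grasp point.
Start: joints at [-54.941, 20.546, 0.682, 0, -70.136, -16.507], TCP at [0.215, -0.64, 0.249] pointing down, gripper open.
Joint ranges: [-176.03, 176.03], [-82.01, 121.73], [-58.28, 71.71], [-173.87, 95.51], [-174.79, -0.11], [-173.66, 173.66]. Speed limits (degrees/s): [136.94, 136.94, 172.46, 180, 180, 180].

## Interface

Orientations are given as [roll, pitch, yaw] about the fixed x, y, z axes, in that order (R = Rz(yaw) Ry(pitch) Rx(roll)).
In Python, from plant import get_state, cams, r gives the robot as it stands.
- The arm moves only by the tool apply_moves, never from a script. Its argument "targets" is a list of rows, each an object with "dp": the shift along the world's x, y, z in m, a list of three; "yaw": the turn about the world's z in degrees. In form: [{"dp": [x, y, z], "yaw": yaw}, ...]. A call has 1 to 20 rows; each row is the pose to reach, as a shift and turn from the pose commanded when the call began; what a row does not reach only later rows make up. A row lasts 1/12 s, in which the tool goes at most 41.7 mm and 7.16 degrees, less where a joint would pass 70% of its speed; a pose out of reach is approached as far as the arm can. A call with a gripper value outside its range is refused whole. "grip" is the gripper command: -1 is fully open, 1 is shut, values between are in proportion, set as the call begins (left out, the last holds). The fingers move at their own pace and stop on an object; "squeeze" is the grip in N (left out, the last holds). Time passes only in rows, so rows that repeat a pose let the fingers close. It gives the time, the measured TCP pose, the force, the opening and the grip force at its end, in the units of the state.
- get_state(): the state, without advancing time (a new reading comes with each control period).
- cams.capture(name): name is "scene" or "top" or "wrist"; returns a dict with "image" (384x512x3 uint8, red, green, blue), "range_z" (384x512 float32, m along the optical axis (not along the pixel's ray), 0 where there is no reading), "fx", "fy", "cx", "cy" (pixels), "k1" (the pictures are not rectified: a ray, as slopes to the right and down, at radius r is drawn at 1 + k1 r^2 times it, then the intrinsics apply), "R" (3x3) and "t" (3): a world point X has camera coordinates R X + t; the wrist camera has in their place "T_tool_cam" (4x4, takes a point from camera to tool coordinates, whose origin is the TCP and whose axes are the flange's). Camera axes: x right, y down, z forward; pixel columns grow to the right and rows downward; lengths in m; the calibration is good to about 2 mm. A picture is of the moment at which its call begins: read the wrist's pose just before it.
- r.close_job(): hands the job in; it is judged then, once.
The state is a dict: "time_s": time; "joints": joint angles; "qd": joint speeds; "joint_torque": joint torques, N m; "tcp_pos": TCP position; "eef_rot": TCP orientation; "contact_force": force on the tool from outside, world axes, zero at the start; "moment": the same for the moment, N m; "gripper_width": finger opening in m; "gripper_force": force on a finger pad.
Only numpy, scipy, OpenCV 4.12 (cv2) and the standard library are available. Lean on these libraries where they do the work, as an engineer would, in place of code of your own. Each camera call takes 0.05 s, during which the arm holds its last target. There are 200 camera calls.

## Working session

There is one attempt and no reset: what is moved stays moved. The work goes in short steps, Python scripts to look and compute and a tool call to move; the robot and the scene stay as the last step left them, time stands still between calls to the robot, and variables do not carry over. Pictures are saved under pics/ and viewed, at most 10 in all, crops included, and the job is handed in when it is done.

Besides the shell and the picture viewer there is one more tool, called after "Emit:" as name([rows], argument=value, ...), one row to a line, values as JSON. apply_moves: Moves the arm, as the interface text tells. Its arguments: {"type":"object","properties":{"targets":{"type":"array","items":{"type":"object","properties":{"dp":{"type":"array","items":{"type":"number"}},"yaw":{"type":"number"}}}},"grip":{"type":"number"},"squeeze":{"type":"number"}},"required":["targets"]}

```bash
mkdir -p pics; cat > h.py <<'E'
import numpy as np, cv2
from plant import get_state, cams, r
def cap(n):
    s=get_state(); d=cams.capture(n); d['s']=s; return d
def ray(d,u,v):
    x=(u-d['cx'])/d['fx']; y=(v-d['cy'])/d['fy']
    X,Y=x,y
    for _ in range(20):
        k=1+d['k1']*(X*X+Y*Y); X,Y=x/k,y/k
    return np.array([X,Y,1.])
def pose(d):
    if 'R' in d: R=np.array(d['R']); return R.T,-R.T@np.array(d['t'])
    from scipy.spatial.transform import Rotation as Ro
    T=np.array(d['T_tool_cam']); Rt=Ro.from_euler('xyz',d['s']['eef_rot'],degrees=True).as_matrix()
    return Rt@T[:3,:3], Rt@T[:3,3]+np.array(d['s']['tcp_pos'])
def atz(d,u,v,z):
    R,c=pose(d); w=R@ray(d,u,v); return c+w*(z-c[2])/w[2]
def dep(d,u,v):
    R,c=pose(d); return c+R@(ray(d,u,v)*d['range_z'][int(v),int(u)])
E
python3 - <<'E'
from h import *
print(get_state())
for n in('top','scene'):
    d=cap(n); np.save(f'{n}.npy',d,allow_pickle=True); cv2.imwrite(f'pics/{n}.png',cv2.resize(d['image'][:,:,::-1],(800,600),interpolation=cv2.INTER_CUBIC)); print(pose(d))
E
```

```text
{'time_s': 0.0, 'joints': array([-5.49407747e+01,  2.05931616e+01,  6.33869476e-01, -1.84245817e-02,
       -7.01377404e+01, -1.65054266e+01]), 'qd': array([ 0.00724632,  0.03143839,  0.0130365 ,  0.01376142, -0.08915632,
        0.03485243]), 'joint_torque': array([ 1.39874439e-03, -5.82722354e+01,  2.93060035e+01,  6.99756235e+00,
        7.08594176e-03, -2.12913192e-04]), 'tcp_pos': array([ 0.21458552, -0.63949954,  0.24760925]), 'eef_rot': array([ 1.79902045e+02, -1.09634959e-02, -1.61452467e+02]), 'contact_force': array([ 0.35387191, -0.32050492, -1.27080812]), 'moment': array([-0.0150988 , -0.00578219,  0.00890404]), 'gripper_force': 0.0, 'gripper_width': 0.0877194694240736}
(array([[ 0.01760438, -0.99657507,  0.08079734],
       [-0.99964968, -0.01914074, -0.01827995],
       [ 0.01976386, -0.08044722, -0.99656291]]), array([0.50084888, 0.02977549, 1.29236108]))
(array([[-0.64638118,  0.62219904, -0.44165567],
       [ 0.76299192,  0.53154395, -0.36783741],
       [ 0.00589132, -0.57474288, -0.81831284]]), array([1.0967309 , 0.43305877, 0.98817883]))
```

View pics/top.png

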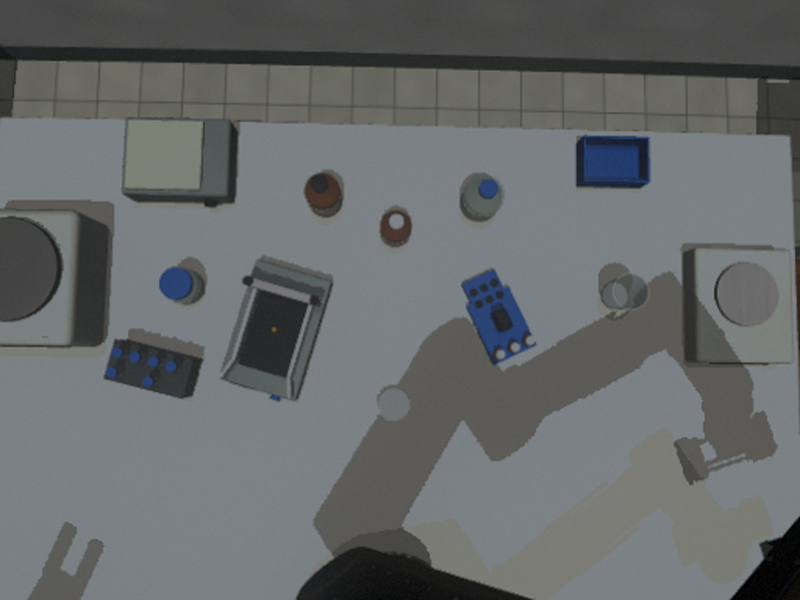

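View pics/scene.png

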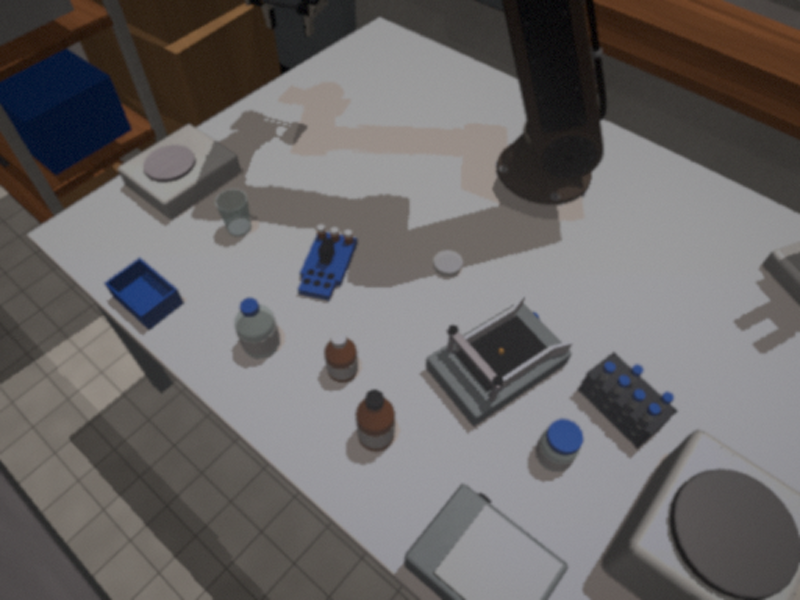

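The top view shows the pin at about (274,329), the bar from (249,281) to (315,300), the carrier handle at about (502,320), the nose up at (485,278) and the vials at (515,348). I'll take enlarged crops of both.

```bash
python3 - <<'E'
from h import *
d=np.load('top.npy',allow_pickle=True).item()
im=d['image'][:,:,::-1]
a=im[160:260,135:217]; b=im[165:240,290:350]
a=cv2.resize(a,None,fx=5,fy=5,interpolation=cv2.INTER_CUBIC); b=cv2.resize(b,None,fx=6,fy=6,interpolation=cv2.INTER_CUBIC)
o=np.zeros((500,775,3),np.uint8); o[:500,:410]=a; o[:450,412:772]=b
cv2.imwrite('pics/crop.png',np.clip(o*1.8,0,255).astype(np.uint8))
print('pin',atz(d,274/1.5625,329/1.5625,.065),'dep',dep(d,175,210))
print('handle',atz(d,502/1.5625,319/1.5625,.065),dep(d,321,204))
hsv=cv2.cvtColor(d['image'],cv2.COLOR_RGB2HSV)
E
```

```text
pin [0.53653243 0.22603977 0.065     ] dep [0.53821699 0.22762583 0.06187999]
handle [ 0.56276321 -0.19487145  0.065     ] [ 0.56323779 -0.19414495  0.06450055]
```

View pics/crop.png

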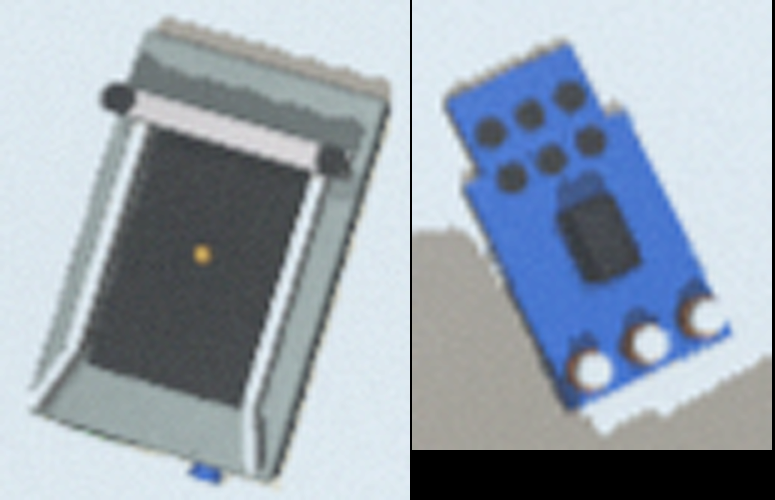

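```bash
python3 - <<'E'
from h import *
d=np.load('top.npy',allow_pickle=True).item()
A=lambda x,y,z:atz(d,135+(x+.5)/5-.5,160+(y+.5)/5-.5,z)[:2]
B=lambda x,y,z:atz(d,290+(x-412+.5)/6-.5,165+(y+.5)/6-.5,z)[:2]
ang=lambda v:np.degrees(np.arctan2(v[1],v[0]))
print('pin',A(202,255,.065))
L1,L2,R1,R2=A(85,350,.078),A(143,122,.078),A(252,400,.078),A(318,178,.078)
print('rails',ang(L2-L1),ang(R2-R1),np.linalg.norm(L2-L1))
b1,b2=A(135,103,.11),A(320,157,.11)
print('bar',ang(b1-b2)-90,(b1+b2)/2)
D=[A(82,358,.056),A(240,405,.056),A(312,172,.056),A(150,124,.056)]
print('deckfront',ang(D[0]-D[1])-90)
n1,n2,t1,t2=B(446,103,.02),B(568,42,.02),B(573,410,.02),B(730,328,.02)
n=(n1+n2)/2;t=(t1+t2)/2;a=ang(n-t)
u=(n-t)/np.linalg.norm(n-t)
print('carrier',n,t,np.linalg.norm(n-t),np.linalg.norm(n1-n2),np.linalg.norm(t1-t2),a,ang(n1-n2)-90,ang(t1-t2)-90)
print('hole',n-u*.095,t+u*.072, 'handle top',B(600,234,.065))
E
```

```text
pin [0.53639817 0.2270696 ]
rails -12.300009894554947 -14.973783445200082 0.13344795450657546
bar -15.199413382604263 [0.60488958 0.20792456]
deckfront -15.405912917344665
carrier [ 0.64719266 -0.15471021] [ 0.49982872 -0.22825589] 0.16469699069480842 0.06922677613210927 0.08920296040378313 26.52264440877206 27.617993080472857 28.171532497031777
hole [ 0.56219065 -0.1971326 ] [ 0.56425129 -0.19610419] handle top [ 0.56441666 -0.19380543]
```

Emit:
apply_moves([
  {"dp": [0.035,0.044,-0.004],"yaw": 2},
  {"dp": [0.07,0.089,-0.008],"yaw": 4},
  {"dp": [0.1,0.128,-0.012],"yaw": 6},
  {"dp": [0.125,0.16,-0.016],"yaw": 8},
  {"dp": [0.15,0.19,-0.02],"yaw": 8.75},
  {"dp": [0.175,0.223,-0.025],"yaw": 8.75},
  {"dp": [0.2,0.255,-0.03],"yaw": 8.75},
  {"dp": [0.225,0.287,-0.035],"yaw": 8.75},
  {"dp": [0.25,0.319,-0.04],"yaw": 8.75},
  {"dp": [0.275,0.351,-0.04],"yaw": 8.75},
  {"dp": [0.3,0.383,-0.04],"yaw": 8.75},
  {"dp": [0.325,0.415,-0.04],"yaw": 8.75},
  {"dp": [0.34,0.435,-0.04],"yaw": 8.75},
  {"dp": [0.348,0.444,-0.04],"yaw": 8.75},
  {"dp": [0.348,0.444,-0.04],"yaw": 8.75},
  {"dp": [0.348,0.444,-0.04],"yaw": 8.75},
  {"dp": [0.348,0.444,-0.04],"yaw": 8.75},
  {"dp": [0.348,0.444,-0.04],"yaw": 8.75},
], grip=-1)

```text
time_s: 1.6
tcp_pos: [0.5621, -0.1965, 0.2084]
eef_rot: [180.0, -0.0, -152.7]
contact_force: [-0.5, 0.8, 0.3]
gripper_width: 0.088
gripper_force: 0.0
```

```bash
python3 - <<'E'
from h import *
d=cap('wrist'); np.save('w1.npy',d,allow_pickle=True); s=d['s']
print(s['tcp_pos'],s['eef_rot'],s['joints'],s['time_s']); print(pose(d))
cv2.imwrite('pics/w1.png',np.clip(cv2.resize(d['image'][:,:,::-1],(800,600),interpolation=cv2.INTER_CUBIC)*1.5,0,255).astype(np.uint8))
E
```

```text
[ 0.56206289 -0.19647783  0.20837341] [ 1.79981337e+02 -2.75073801e-02 -1.52740842e+02] [-4.78511450e-01  1.48018405e+01 -1.29691559e+01 -4.19778411e-03
 -6.22620360e+01 -6.22603800e+01] 1.6
(array([[-4.58021206e-01,  8.54252294e-01,  2.45905659e-01],
       [ 8.88940868e-01,  4.39885770e-01,  1.27611297e-01],
       [ 8.41843083e-04,  2.77044270e-01, -9.60856786e-01]]), array([ 0.49559091, -0.23111844,  0.34500273]))
```

View pics/w1.png

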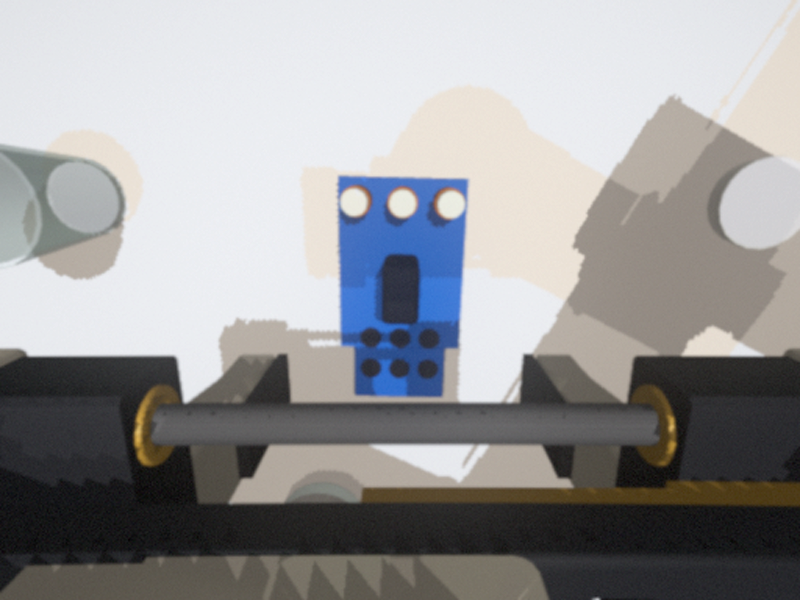

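The wrist view shows the carrier with its tail corners at (338,177) and (468,179), nose corners at (356,396) and (442,396), and the handle at about (401,290).

```bash
python3 - <<'E'
from h import *
d=np.load('w1.npy',allow_pickle=True).item()
P=lambda x,y,z:atz(d,(x+.5)*.64-.5,(y+.5)*.64-.5,z)[:2]
ang=lambda v:np.degrees(np.arctan2(v[1],v[0]))
t1,t2,n1,n2=P(338,177,.02),P(468,179,.02),P(356,396,.02),P(442,396,.02)
n=(n1+n2)/2;t=(t1+t2)/2;u=(n-t)/np.linalg.norm(n-t)
N=np.linalg.norm
print(n,t,N(n-t),N(n1-n2),N(t1-t2),ang(n-t),ang(n2-n1)-90,ang(t2-t1)-90,'hole',n-u*.095,t+u*.072)
print('handle',P(401,289,.065),P(401,283,.065),[dep(d,int(401*.64),int(y*.64)) for y in (265,275,285,300,315)])
# depth mask handle top
pts=np.array([dep(d,i,j) for i in range(235,280) for j in range(155,215)])
m=abs(pts[:,2]-.065)<.005; q=pts[m]; print(m.sum(),q.mean(0)); print(cv2.minAreaRect((q[:,:2]*1000).astype(np.float32)))
E
```

```text
[ 0.64888109 -0.15702203] [ 0.4997013  -0.23008487] 0.16611077411728659 0.06798021757470515 0.08951401770591053 26.09393553523922 27.225734380191554 26.415258672198433 hole [ 0.56356405 -0.19880722] [ 0.56436264 -0.1984161 ]
handle [ 0.56012267 -0.20035596] [ 0.55663241 -0.20214387] [array([ 0.54677357, -0.207734  ,  0.06156962]), array([ 0.55223286, -0.20489905,  0.06576846]), array([ 0.55746303, -0.20221532,  0.06652541]), array([ 0.56688393, -0.19740639,  0.06533074]), array([ 0.57535435, -0.19307438,  0.06507158])]
893 [ 0.56308156 -0.20001402  0.06479675]
((563.5734252929688, -199.53216552734375), (39.05333709716797, 23.5181884765625), 26.453691482543945)
```

Emit:
apply_moves([
  {"dp": [0.0015,-0.002,-0.02],"yaw": -0.8},
  {"dp": [0.0015,-0.002,-0.05],"yaw": -0.8},
  {"dp": [0.0015,-0.002,-0.08],"yaw": -0.8},
  {"dp": [0.0015,-0.002,-0.11],"yaw": -0.8},
  {"dp": [0.0015,-0.002,-0.135],"yaw": -0.8},
  {"dp": [0.0015,-0.002,-0.15],"yaw": -0.8},
  {"dp": [0.0015,-0.002,-0.158],"yaw": -0.8},
  {"dp": [0.0015,-0.002,-0.162],"yaw": -0.8},
  {"dp": [0.0015,-0.002,-0.163],"yaw": -0.8},
  {"dp": [0.0015,-0.002,-0.163],"yaw": -0.8},
  {"dp": [0.0015,-0.002,-0.163],"yaw": -0.8},
])

```text
time_s: 2.57
tcp_pos: [0.565, -0.1981, 0.0468]
eef_rot: [-179.9, 0.1, -153.5]
contact_force: [-0.3, -0.0, 0.5]
gripper_width: 0.0876
gripper_force: 0.0
```

Emit:
apply_moves([
  {"dp": [0,0,0],"yaw": 0},
  {"dp": [0,0,0],"yaw": 0},
  {"dp": [0,0,0],"yaw": 0},
  {"dp": [0,0,0],"yaw": 0},
  {"dp": [0,0,0],"yaw": 0},
  {"dp": [0,0,0],"yaw": 0},
  {"dp": [0,0,0],"yaw": 0},
  {"dp": [0,0,0],"yaw": 0},
  {"dp": [0,0,0],"yaw": 0},
  {"dp": [0,0,0],"yaw": 0},
  {"dp": [0,0,0],"yaw": 0},
  {"dp": [0,0,0],"yaw": 0},
], grip=1, squeeze=45)

```text
time_s: 3.57
tcp_pos: [0.5643, -0.198, 0.0456]
eef_rot: [-180.0, 0.0, -153.5]
contact_force: [0.7, -1.3, -0.6]
gripper_width: 0.0239
gripper_force: 45.0
```

```bash
python3 - <<'E'
from h import *
ang=lambda v:np.degrees(np.arctan2(v[1],v[0]))
def cloud(d):
    v,u=np.mgrid[0:384,0:512].astype(float); x=(u-d['cx'])/d['fx'];y=(v-d['cy'])/d['fy'];X,Y=x,y
    for _ in range(20):
        k=1+d['k1']*(X*X+Y*Y);X,Y=x/k,y/k
    z=d['range_z'];P=np.stack([X*z,Y*z,z],-1);R,c=pose(d);return P@R.T+c
for n in('top','scene'):
    d=np.load(n+'.npy',allow_pickle=True).item(); P=cloud(d).reshape(-1,3); col=d['image'].reshape(-1,3).astype(int)
    box=(abs(P[:,0]-.55)<.15)&(abs(P[:,1]-.225)<.12)&(d['range_z'].ravel()>0)
    for lo,hi,nm in((.038,.05,'base'),(.052,.060,'deck'),(.072,.084,'rails'),(.104,.116,'bar')):
        q=P[box&(P[:,2]>lo)&(P[:,2]<hi)]
        if nm=='base': 
            pass
        rc=cv2.minAreaRect((q[:,:2]*1000).astype(np.float32)); print(n,nm,len(q),q.mean(0).round(4),np.round(rc[0],1),np.round(rc[1],1),round(rc[2],1))
        if nm=='bar': print('  inc bright',len(q),end=' '); l=cv2.fitLine((q[:,:2]*1000).astype(np.float32),cv2.DIST_HUBER,0,.01,.01).ravel(); print(np.degrees(np.arctan2(l[1],l[0])),l[2:])
        if nm=='rails':
            w=q[:,:2]-[.5365,.227]; e=np.array([.966,-.259]); f=np.array([.259,.966]); xx=w@e; yy=w@f
            for sgn in(1,-1):
                m=(yy*sgn>.04)&(yy*sgn<.065)&(xx>-.07)&(xx<.055); 
                if m.sum()>10: k=np.polyfit(xx[m],yy[m],1); print('  rail',sgn,m.sum(),np.degrees(np.arctan(k[0]))-15,k[1],yy[m].min(),yy[m].max())
d=np.load('scene.npy',allow_pickle=True).item()
print('scene pin',atz(d,501.5*.64-.5,351.5*.64-.5,.065))
hsv=cv2.cvtColor(d['image'],cv2.COLOR_RGB2HSV)[215:234,310:332]
j,i=np.where((hsv[...,1]>110)&(hsv[...,0]<30)&(hsv[...,2]>60)); print(len(i),atz(d,310+i.mean(),215+j.mean(),.063) if len(i) else '')
d=np.load('top.npy',allow_pickle=True).item()
hsv=cv2.cvtColor(d['image'],cv2.COLOR_RGB2HSV)[204:218,168:184]
j,i=np.where((hsv[...,1]>90)&(hsv[...,0]<30)&(hsv[...,2]>60)); print(len(i),atz(d,168+i.mean(),204+j.mean(),.063) if len(i) else '')
E
```

```text
top base 1700 [0.5378 0.222  0.0448] [537.3 229.3] [150.7 237.7] 74.6
top deck 1446 [0.5297 0.2315 0.0555] [516.1 230.2] [134.2 173.8] 76.5
top rails 341 [0.5179 0.2352 0.0769] [514.4 233.9] [132.  173.3] 74.1
  rail 1 132 -15.167331395660103 0.05500858342017969 0.05016007021734763 0.06062364670225078
  rail -1 121 -15.381973336682046 -0.05096365717217026 -0.05515609921213506 -0.04631381515560704
top bar 276 [0.6059 0.2104 0.1098] [605.5 209. ] [140.3  16.7] 74.5
  inc bright 276 74.23204 [605.62085 209.36443]
scene base 1584 [0.5703 0.2342 0.0444] [540.1 227. ] [151.2 235.9] 74.5
scene deck 1202 [0.5281 0.2286 0.0551] [523.8 233.2] [132.1 185.1] 74.2
scene rails 313 [0.5178 0.2361 0.0763] [521.6 232.2] [134.2 189.8] 75.0
  rail 1 121 -15.197356289350905 0.05416086873480087 0.048991884688839644 0.05860594962356645
  rail -1 115 -15.559847151246792 -0.05220359289603493 -0.05827044990186533 -0.04766815652618868
scene bar 292 [0.6086 0.2104 0.1095] [607.2 207.7] [142.3  18.3] 74.9
  inc bright 292 74.63164 [609.1389  211.41412]
scene pin [0.54237197 0.22891277 0.065     ]
8 [0.54017057 0.22661998 0.063     ]
10 [0.53760731 0.22742752 0.063     ]
```

Emit:
apply_moves([
  {"dp": [0,0,0.01],"yaw": 0},
  {"dp": [0,0,0.025],"yaw": 0},
  {"dp": [0,0,0.045],"yaw": 0},
  {"dp": [0,0,0.065],"yaw": 0},
  {"dp": [0,0,0.085],"yaw": 0},
  {"dp": [0,0,0.105],"yaw": 0},
  {"dp": [0,0,0.125],"yaw": 0},
  {"dp": [0,0,0.14],"yaw": 0},
  {"dp": [0,0,0.15],"yaw": 0},
  {"dp": [0,0,0.15],"yaw": 0},
])

```text
time_s: 4.4
tcp_pos: [0.565, -0.198, 0.198]
eef_rot: [-179.9, 0.2, -153.5]
contact_force: [0.7, 0.1, -3.8]
gripper_width: 0.0238
gripper_force: 45.0
```

Emit:
apply_moves([
  {"dp": [-0.004,0.01,0],"yaw": 0},
  {"dp": [-0.012,0.032,0],"yaw": -2},
  {"dp": [-0.022,0.06,0],"yaw": -5},
  {"dp": [-0.033,0.09,0],"yaw": -8},
  {"dp": [-0.044,0.12,0],"yaw": -11},
  {"dp": [-0.055,0.15,0],"yaw": -14},
  {"dp": [-0.066,0.18,0],"yaw": -17},
  {"dp": [-0.077,0.21,0],"yaw": -20},
  {"dp": [-0.088,0.24,0],"yaw": -23},
  {"dp": [-0.099,0.27,0],"yaw": -26},
  {"dp": [-0.11,0.3,0],"yaw": -29},
  {"dp": [-0.121,0.33,0],"yaw": -32},
  {"dp": [-0.132,0.36,0],"yaw": -35},
  {"dp": [-0.143,0.39,0],"yaw": -38},
  {"dp": [-0.154,0.42,0],"yaw": -40},
  {"dp": [-0.163,0.445,0],"yaw": -41},
  {"dp": [-0.169,0.46,0],"yaw": -41.9},
  {"dp": [-0.171,0.466,0],"yaw": -41.9},
  {"dp": [-0.171,0.466,0],"yaw": -41.9},
  {"dp": [-0.171,0.466,0],"yaw": -41.9},
])

```text
time_s: 6.07
tcp_pos: [0.3925, 0.2675, 0.1946]
eef_rot: [-179.9, -0.0, 164.7]
contact_force: [0.4, -1.4, -4.7]
gripper_width: 0.0237
gripper_force: 45.0
```

Emit:
apply_moves([
  {"dp": [0,0,-0.01],"yaw": 0},
  {"dp": [0,0,-0.025],"yaw": 0},
  {"dp": [0,0,-0.035],"yaw": 0},
  {"dp": [0,0,-0.04],"yaw": 0},
  {"dp": [0,0,-0.04],"yaw": 0},
  {"dp": [0,0,-0.04],"yaw": 0},
  {"dp": [0,0,-0.04],"yaw": 0},
])

```text
time_s: 6.65
tcp_pos: [0.3937, 0.2682, 0.156]
eef_rot: [180.0, 0.0, 164.6]
contact_force: [-0.4, -0.3, -2.9]
gripper_width: 0.024
gripper_force: 45.0
```

```bash
python3 - <<'E'
from h import *
o=np.zeros((600,800,3),np.uint8)
for n,off in(('top',0),('scene',400)):
    d=cap(n); np.save(n+'2.npy',d,allow_pickle=True)
    y0,x0=(155,125) if n=='top' else (160,255)
    o[:, off:off+400]=cv2.resize(d['image'][y0:y0+120,x0:x0+(100 if n=='top' else 120)][:120,:100 if n=='top' else 120,::-1],(400,480) if n=='top' else (400,400),interpolation=cv2.INTER_CUBIC) if 0 else 0
    c=d['image'][y0:y0+150,x0:x0+100,::-1]; c=cv2.resize(c,(400,600),interpolation=cv2.INTER_CUBIC); o[:,off:off+400]=np.clip(c*1.7,0,255)
cv2.imwrite('pics/s2.png',o); s=d['s']; print(s['tcp_pos'],s['eef_rot'],s['joints'])
E
```

```text
[0.39363463 0.26832078 0.15612522] [1.79949175e+02 2.86740465e-02 1.64598654e+02] [ 5.80325808e+01  6.62630472e+00 -3.11916898e+01  1.64597145e-02
 -5.21251156e+01 -1.63444013e+02]
```

View pics/s2.png

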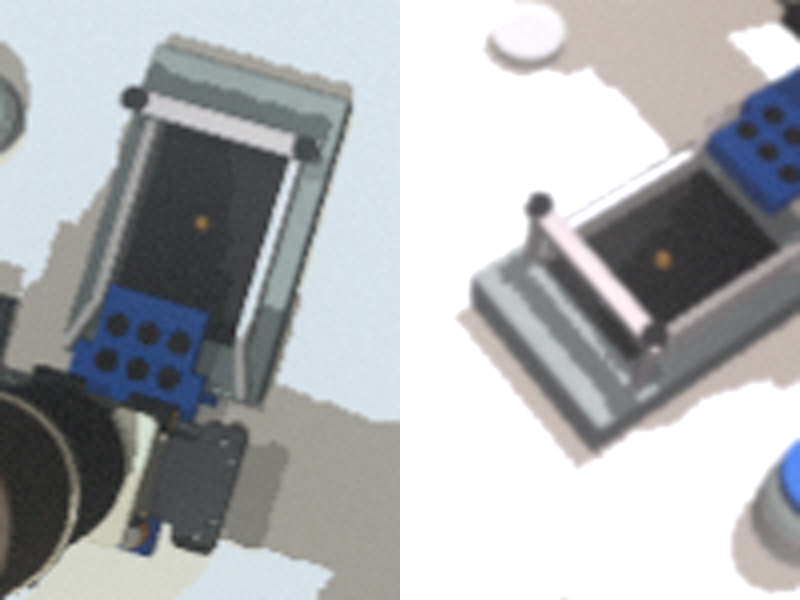

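In the top view (left half) the carrier's nose corners are at (118,285) and (209,312). The scene view (right half) has them at about (708,148) and (772,208). The pin shows at (202,222) and (663,259).

```bash
python3 - <<'E'
from h import *
ang=lambda v:np.degrees(np.arctan2(v[1],v[0]))
e=np.array([.964,-.2656]);f=np.array([.2656,.964])
exec(open('/dev/stdin').read()) if 0 else None
def cloud(d):
    v,u=np.mgrid[0:384,0:512].astype(float); x=(u-d['cx'])/d['fx'];y=(v-d['cy'])/d['fy'];X,Y=x,y
    for _ in range(20):
        k=1+d['k1']*(X*X+Y*Y);X,Y=x/k,y/k
    z=d['range_z'];P=np.stack([X*z,Y*z,z],-1);R,c=pose(d);return P@R.T+c
for n,x0,y0,c1,c2,p in(('top',125,155,(118,285),(209,312),(202,222)),('scene',255,160,(308,148),(372,208),(263,259))):
    d=np.load(n+'2.npy',allow_pickle=True).item()
    Q=lambda c,z:atz(d,x0+(c[0]+.5)/4-.5,y0+(c[1]+.5)/4-.5,z)[:2]
    a,b=Q(c1,.1305),Q(c2,.1305); pin=Q(p,.064); m=(a+b)/2
    print(n,'nose',m,np.linalg.norm(a-b),ang((a-b)*(1 if n=='top' else -1))-90,'pin',pin,'rel',(m-pin)@e,(m-pin)@f)
    P=cloud(d).reshape(-1,3);col=d['image'].reshape(-1,3).astype(int)
    blue=(col[:,2]>1.5*col[:,0])&(abs(P[:,2]-.1305)<.006)
    w=P[:,:2]-[.538,.228];xx=w@e;yy=w@f
    k=blue&(abs(xx+.08)<.05)&(abs(yy)<.07); q=P[k]
    print('  blue z',q[:,2].mean(),len(q),'nose x max',np.percentile(xx[k],98))
    for lo,hi in((-.09,-.06),(-.12,-.1)):
        kk=k&(xx>lo)&(xx<hi); print('   y range',lo,np.percentile(yy[kk],[1,99]),yy[kk].min(),yy[kk].max())
    R=(P[:,2]>.074)&(P[:,2]<.082)&(xx>-.02)&(xx<.05)
    for s in(1,-1): mm=R&(yy*s>.04)&(yy*s<.066); print('   rail',yy[mm].mean(),yy[mm].min(),yy[mm].max())
    B=(P[:,2]>.105)&(P[:,2]<.115)&(abs(yy)<.055)&(abs(xx-.07)<.02); print('   bar x',xx[B].mean(),np.degrees(np.polyfit(yy[B],xx[B],1)[0]))
E
```

```text
top nose [0.48347203 0.24069584] 0.0645154864093802 -15.372758057342622 pin [0.53779983 0.22691441] rel -0.05603234550898317 -0.0011441655615876355
  blue z 0.1296743678218026 590 nose x max -0.057097706581970796
   y range -0.09 [-0.03289922  0.03482085] -0.03339529173618149 0.035509048353398326
   y range -0.12 [-0.04272123  0.04387152] -0.04285539163081555 0.04453798660709395
   rail 0.053301187479665744 0.049274357999717126 0.058235742394542836
   rail -0.05258293407166242 -0.05652673538764489 -0.04819967667283596
   bar x 0.07012009119350053 -0.04186154612340508
scene nose [0.49255633 0.24654035] 0.06281170750822092 -12.559996337098255 pin [0.54169435 0.22834334] rel -0.05220218067888971 0.004490864836357999
  blue z 0.12955344147567238 554 nose x max -0.05539524958469609
   y range -0.09 [-0.03232179  0.03604363] -0.03331817319228524 0.03617269045900884
   y range -0.12 [-0.0420408   0.04586544] -0.043586349442423546 0.04691206836410487
   rail 0.05254335937964352 0.047979583854684614 0.05690871748502887
   rail -0.053863090100360875 -0.059199406400344275 -0.04916412029166212
   bar x 0.07225409480520233 -0.14044869361691115
```

Emit:
apply_moves([
  {"dp": [-0.0003,-0.001,-0.008],"yaw": 0},
  {"dp": [-0.0003,-0.001,-0.018],"yaw": 0},
  {"dp": [-0.0003,-0.001,-0.027],"yaw": 0},
  {"dp": [-0.0003,-0.001,-0.034],"yaw": 0},
  {"dp": [-0.0003,-0.001,-0.038],"yaw": 0},
  {"dp": [-0.0003,-0.001,-0.0395],"yaw": 0},
  {"dp": [-0.0003,-0.001,-0.0395],"yaw": 0},
  {"dp": [-0.0003,-0.001,-0.0395],"yaw": 0},
  {"dp": [-0.0003,-0.001,-0.0395],"yaw": 0},
])

```text
time_s: 7.5
tcp_pos: [0.3932, 0.2674, 0.1164]
eef_rot: [180.0, 0.0, 164.6]
contact_force: [1.1, -0.2, -5.0]
gripper_width: 0.0238
gripper_force: 45.0
```

Emit:
apply_moves([
  {"dp": [0.0048,-0.0013,0],"yaw": 0},
  {"dp": [0.0145,-0.004,0],"yaw": 0},
  {"dp": [0.0241,-0.0066,0],"yaw": 0},
  {"dp": [0.0337,-0.0093,0],"yaw": 0},
  {"dp": [0.0434,-0.012,0],"yaw": 0},
  {"dp": [0.053,-0.0146,0],"yaw": 0},
  {"dp": [0.0627,-0.0173,0],"yaw": 0},
  {"dp": [0.0723,-0.0199,0],"yaw": 0},
  {"dp": [0.0819,-0.0226,0],"yaw": 0},
  {"dp": [0.0916,-0.0252,0],"yaw": 0},
  {"dp": [0.0964,-0.0266,0],"yaw": 0},
  {"dp": [0.0964,-0.0266,0],"yaw": 0},
  {"dp": [0.0964,-0.0266,0],"yaw": 0},
  {"dp": [0.0964,-0.0266,0],"yaw": 0},
])

```text
time_s: 8.67
tcp_pos: [0.4889, 0.2404, 0.1159]
eef_rot: [-180.0, -0.0, 164.6]
contact_force: [-0.7, 0.0, -4.1]
gripper_width: 0.0242
gripper_force: 45.0
```

Emit:
apply_moves([
  {"dp": [0.0048,-0.0013,0],"yaw": 0},
  {"dp": [0.0116,-0.0032,0],"yaw": 0},
  {"dp": [0.0183,-0.005,0],"yaw": 0},
  {"dp": [0.0251,-0.0069,0],"yaw": 0},
  {"dp": [0.0318,-0.0088,0],"yaw": 0},
  {"dp": [0.0386,-0.0106,0],"yaw": 0},
  {"dp": [0.0434,-0.012,0],"yaw": 0},
  {"dp": [0.0482,-0.0133,0],"yaw": 0},
  {"dp": [0.0482,-0.0133,0],"yaw": 0},
  {"dp": [0.0482,-0.0133,0],"yaw": 0},
  {"dp": [0.0482,-0.0133,0],"yaw": 0},
])

```text
time_s: 9.58
tcp_pos: [0.5373, 0.2271, 0.116]
eef_rot: [-180.0, -0.0, 164.6]
contact_force: [-0.6, 0.1, -4.1]
gripper_width: 0.0238
gripper_force: 45.0
```

```bash
python3 - <<'E'
from h import *
e=np.array([.964,-.2656]);f=np.array([.2656,.964])
def cloud(d):
    v,u=np.mgrid[0:384,0:512].astype(float); x=(u-d['cx'])/d['fx'];y=(v-d['cy'])/d['fy'];X,Y=x,y
    for _ in range(20):
        k=1+d['k1']*(X*X+Y*Y);X,Y=x/k,y/k
    z=d['range_z'];P=np.stack([X*z,Y*z,z],-1);R,c=pose(d);return P@R.T+c
o=np.zeros((600,800,3),np.uint8)
for n,off in(('top',0),('scene',400)):
    d=cap(n); np.save(n+'3.npy',d,allow_pickle=True)
    y0,x0=(155,125) if n=='top' else (160,255)
    c=d['image'][y0:y0+150,x0:x0+100,::-1]; c=cv2.resize(c,(400,600),interpolation=cv2.INTER_CUBIC); o[:,off:off+400]=np.clip(c*1.7,0,255)
    P=cloud(d).reshape(-1,3);col=d['image'].reshape(-1,3).astype(int)
    w=P[:,:2]-[.538,.228];xx=w@e;yy=w@f
    k=(col[:,2]>1.5*col[:,0])&(abs(P[:,2]-.091)<.007)&(abs(xx)<.12)&(abs(yy)<.06)
    print(n,k.sum(),P[k,2].mean(),'nose x',np.percentile(xx[k],[98,99.5]))
    for lo,hi in((.0,.045),(.056,.06),(.08,.095)):
        kk=k&(xx>lo)&(xx<hi)
        if kk.any(): print('  ',lo,kk.sum(),yy[kk].min(),yy[kk].max())
    B=(P[:,2]>.105)&(P[:,2]<.115)&(abs(yy)<.045)&(abs(xx-.07)<.02); print('   bar x',xx[B].mean())
cv2.imwrite('pics/s3.png',o); s=d['s']; print(s['tcp_pos'],s['eef_rot'],s['contact_force'])
E
```

```text
top 361 0.08938501529047452 nose x [0.09168    0.09262741]
   0.0 28 -0.04491980018824264 0.011265303467119889
   0.056 37 -0.03424536286470997 0.03418021385536804
   0.08 105 -0.03395424793315877 0.03373167923569304
   bar x 0.07028980606130306
scene 604 0.08916096729043828 nose x [0.09440557 0.09493197]
   0.0 337 -0.04465795401520025 0.0448860987123029
   0.08 129 -0.03614712913219878 0.03426217525039542
   bar x 0.0723680740044789
[0.53726943 0.22716586 0.11601504] [-1.79994610e+02 -1.08735025e-02  1.64601899e+02] [ 1.00650871  0.27000116 -3.58617121]
```

View pics/s3.png

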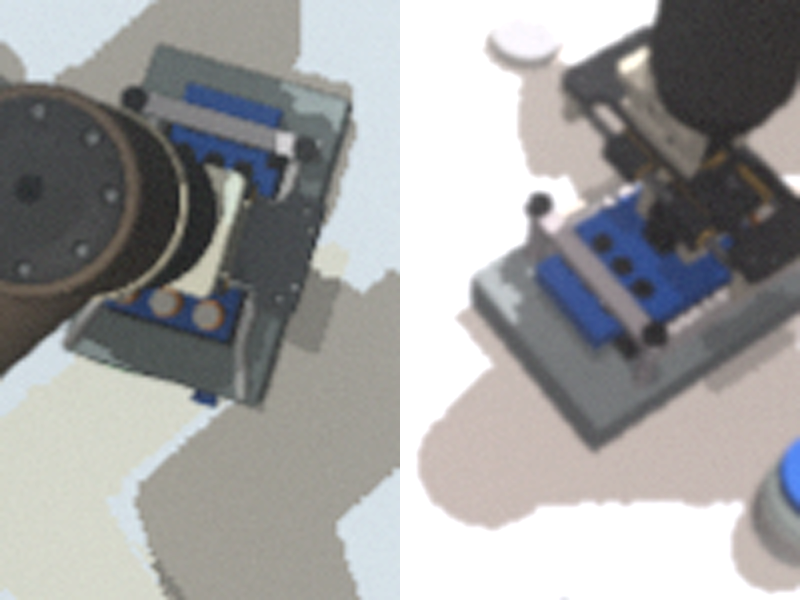

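The carrier is under the bar with its nose about 23 mm past the bar's centre, and 25 mm is wanted. I'll go 1.5 mm forward and start lowering.

Emit:
apply_moves([
  {"dp": [0.0015,-0.0004,0],"yaw": 0},
  {"dp": [0.0015,-0.0004,0],"yaw": 0},
  {"dp": [0.0015,-0.0004,-0.002],"yaw": 0},
  {"dp": [0.0015,-0.0004,-0.004],"yaw": 0},
  {"dp": [0.0015,-0.0004,-0.006],"yaw": 0},
  {"dp": [0.0015,-0.0004,-0.008],"yaw": 0},
  {"dp": [0.0015,-0.0004,-0.009],"yaw": 0},
  {"dp": [0.0015,-0.0004,-0.01],"yaw": 0},
  {"dp": [0.0015,-0.0004,-0.01],"yaw": 0},
  {"dp": [0.0015,-0.0004,-0.01],"yaw": 0},
])

```text
time_s: 10.52
tcp_pos: [0.539, 0.2268, 0.106]
eef_rot: [-180.0, -0.0, 164.6]
contact_force: [0.1, -0.5, -4.6]
gripper_width: 0.0236
gripper_force: 45.0
```

Emit:
apply_moves([
  {"dp": [0,0,-0.001],"yaw": 0},
  {"dp": [0,0,-0.002],"yaw": 0},
  {"dp": [0,0,-0.003],"yaw": 0},
  {"dp": [0,0,-0.004],"yaw": 0},
  {"dp": [0,0,-0.0045],"yaw": 0},
  {"dp": [0,0,-0.0045],"yaw": 0},
  {"dp": [0,0,-0.0045],"yaw": 0},
])

```text
time_s: 11.1
tcp_pos: [0.539, 0.2268, 0.1016]
eef_rot: [180.0, -0.0, 164.6]
contact_force: [-0.2, 0.1, -3.6]
gripper_width: 0.0239
gripper_force: 45.0
```

Emit:
apply_moves([
  {"dp": [0,0,-0.001],"yaw": 0},
  {"dp": [0,0,-0.0015],"yaw": 0},
  {"dp": [0,0,-0.002],"yaw": 0},
  {"dp": [0,0,-0.0025],"yaw": 0},
  {"dp": [0,0,-0.003],"yaw": 0},
  {"dp": [0,0,-0.0035],"yaw": 0},
  {"dp": [0,0,-0.0035],"yaw": 0},
  {"dp": [0,0,-0.0035],"yaw": 0},
])

```text
time_s: 11.77
tcp_pos: [0.5391, 0.2268, 0.0992]
eef_rot: [180.0, 0.0, 164.6]
contact_force: [-4.2, -0.7, 7.0]
gripper_width: 0.0241
gripper_force: 45.0
```

Emit:
apply_moves([
  {"dp": [-0.0004,0.0001,-0.0005],"yaw": 0},
  {"dp": [-0.0008,0.0002,-0.001],"yaw": 0},
  {"dp": [-0.0008,0.0002,-0.0015],"yaw": 0},
  {"dp": [-0.0008,0.0002,-0.002],"yaw": 0},
  {"dp": [-0.0008,0.0002,-0.0025],"yaw": 0},
  {"dp": [-0.0008,0.0002,-0.003],"yaw": 0},
  {"dp": [-0.0008,0.0002,-0.003],"yaw": 0},
  {"dp": [-0.0008,0.0002,-0.003],"yaw": 0},
])

```text
time_s: 12.43
tcp_pos: [0.539, 0.2269, 0.0975]
eef_rot: [180.0, 0.1, 164.6]
contact_force: [-4.9, -2.5, 16.7]
gripper_width: 0.0242
gripper_force: 45.0
```

Emit:
apply_moves([
  {"dp": [0,0,-0.0005],"yaw": 0},
  {"dp": [0,0,-0.001],"yaw": 0},
  {"dp": [0,0,-0.001],"yaw": 0},
  {"dp": [0,0,-0.001],"yaw": 0},
  {"dp": [0,0,-0.001],"yaw": 0},
  {"dp": [0,0,-0.001],"yaw": 0},
])

```text
time_s: 12.93
tcp_pos: [0.5391, 0.2268, 0.0974]
eef_rot: [179.9, 0.1, 164.7]
contact_force: [-7.8, -3.2, 23.6]
gripper_width: 0.0239
gripper_force: 45.0
```

```bash
python3 - <<'E'
from h import *
e=np.array([.964,-.2656]);f=np.array([.2656,.964])
def cloud(d):
    v,u=np.mgrid[0:384,0:512].astype(float); x=(u-d['cx'])/d['fx'];y=(v-d['cy'])/d['fy'];X,Y=x,y
    for _ in range(20):
        k=1+d['k1']*(X*X+Y*Y);X,Y=x/k,y/k
    z=d['range_z'];P=np.stack([X*z,Y*z,z],-1);R,c=pose(d);return P@R.T+c
for n in('top','scene'):
    d=cap(n); P=cloud(d).reshape(-1,3);col=d['image'].reshape(-1,3).astype(int)
    w=P[:,:2]-[.538,.228];xx=w@e;yy=w@f
    k=(col[:,2]>1.5*col[:,0])&(abs(P[:,2]-.073)<.007)&(abs(xx)<.12)&(abs(yy)<.06)
    A=np.c_[xx[k],yy[k],np.ones(k.sum())]; print(n,k.sum(),np.median(P[k,2]),'tilt',np.linalg.lstsq(A,P[k,2],rcond=None)[0],'nose x',np.percentile(xx[k],[98,99.5]))
print(get_state())
E
```

```text
top 340 0.07119770455165098 tilt [-0.00077302 -0.00607116  0.0710391 ] nose x [0.09326661 0.09414827]
scene 548 0.07077557665191192 tilt [-0.00095414 -0.00609314  0.07079307] nose x [0.09578895 0.09712341]
{'time_s': 13.0333, 'joints': array([ 4.20212297e+01,  2.01284323e+01, -2.19152424e+01,  1.21120282e-01,
       -4.78334458e+01, -1.47439417e+02]), 'qd': array([-0.04671303,  0.13216066,  0.11453004,  0.01755714,  0.03654697,
        0.0763902 ]), 'joint_torque': array([  0.60370797, -39.43728089,  21.13016009,   3.89665067,
         3.55826676,   0.06118096]), 'tcp_pos': array([0.53910196, 0.22684255, 0.09744632]), 'eef_rot': array([1.79944897e+02, 1.41908643e-01, 1.64662955e+02]), 'contact_force': array([-8.2927055 , -4.27503917, 23.86573996]), 'moment': array([-1.71074392,  3.28166747, -0.04028892]), 'gripper_force': 44.96493458747864, 'gripper_width': 0.023919460795838732}
```

```bash
python3 -c "
from plant import r
print(r.close_job())"
```

```text
the job is handed in; nothing more can be done
None
```

I slid the carrier under the bar onto the locating pin, pressed the deck down about 4 mm to its stop at about 24 N, and handed the job in with the gripper still holding; no verdict came back.

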